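Lock the small grinding jar onto the sample mill

ROBOT

A 6-joint arm with a two-finger parallel gripper is mounted at the origin on the work surface. World frame = base frame: x ahead of the robot, y to its left, z up, the work surface at z = 0. Lengths are in m, angles in rad, forces in N, time in s.
With the tool pointing down it reaches from about 0.3 to 0.775 m from the base axis. Payload 14.6 kg.
Tool frame: the origin (TCP) lies midway between the tips of the shut fingers; the grasp point (between the pads) lies 19 mm behind it (ctrl.grip_depth is the distance from the TCP to the grasp point, in m); z points along the fingers, x is the direction in which the jaws open and shut, and the axes are right-handed (so a half turn about z gives the same grasp; the last joint's range is limited). The gripper opens to 94 mm and grips with 3 to 60 N. Pads are 16 mm wide; open, the fingers measure 119 mm over their backs; the gripper's body (75 mm by 177 mm) begins 78 mm behind the grasp point.
Start: joints at [1.115, 0.3, 1.521, -0, 1.321, -0.067], TCP at [0.208, 0.509, 0.205] pointing down, gripper open.
Joint ranges: [-3.03, 3.03], [-0.79, 2.21], [0.23, 2.52], [-1.04, 4.18], [0, 3.07], [-2.55, 2.55]. Speed limits (rad/s): [2.22, 2.22, 2.57, 3.14, 3.14, 3.14].

INTERFACE

Orientations are given as [roll, pitch, yaw] about the fixed x, y, z axes, in that order (R = Rz(yaw) Ry(pitch) Rx(roll)).
In Python, from station import ctrl gives the robot as it stands.
- The arm moves only by the tool play_rows, never from a script. Its argument "steps" is a list that holds one entry, the list of rows, each a list of 7 numbers: the shift along the tool's x, y, z in cm, then the turn, a rotation vector about the tool's x, y, z in rad, then the opening, from 0 (shut) to 1 (fully open). In form: [[[x, y, z, ax, ay, az, hand], ...]]. A call has 1 to 20 rows; each row is the pose to reach, as a shift and turn from the pose measured when the call began, along the tool's axes at that moment; what a row does not reach only later rows make up. A row lasts 1/12 s, in which the tool goes at most 41.7 mm and 7.16 degrees, less where a joint would pass 70% of its speed; a pose out of reach is approached as far as the arm can. A call with a gripper value outside its range is refused whole. The fingers move at their own pace and stop on an object; "force" is the grip in N (left out, the last holds). Time passes only in rows, so rows that repeat a pose let the fingers close. It gives the time, the measured TCP pose, the force and the opening at its end, in the units of the state.
- ctrl.get_obs(): the state, without advancing time (a new reading comes with each control period).
- ctrl.camera(name): name is "side" or "top"; returns a dict with "frame" (480x640x3 uint8, blue, green, red), "fovy" (degrees; the focal length in pixels is half the picture's height over the tangent of half this angle, whatever the lens; pixels are square), "cx", "cy" (the principal point, pixels), "world_to_cam" (4x4, takes a point from world to camera coordinates). Camera axes: x right, y up, looking along -z (the intrinsics and any distortion apply to the point x, -y, -z); pixel columns grow to the right and rows downward; lengths in m; the calibration is good to about 2 mm. A picture is of the moment at which its call begins. There is no depth.
- ctrl.hand_in(): hands the job in, once; it reports no verdict.
The state is a dict: "time_s": time; "qpos": joint angles; "joint_vel": joint speeds; "tau": joint torques, N m; "ee_pos": TCP position; "eef_rot": TCP orientation; "force": force on the tool from outside, world axes, zero at the start; "moment": the same for the moment, N m; "grip_width": finger opening in m.
Only numpy, scipy, OpenCV 4.12 (cv2) and the standard library are available. Lean on these libraries where they do the work, as an engineer would, in place of code of your own. Each camera call takes 0.05 s, during which the arm holds its last target. There are 200 camera calls.

TASK

Fit the small grinding jar (the shortest of the three on the steel tray) to the mill, keeping it upright: set it in the mill's bayonet collar, press lightly and turn it until its lugs drop through the notches, then turn it clockwise (seen from above) to the stop, so that its ear holds the safety-switch lever pressed, and let go. Leave the other jars, the vial rack and the brush undisturbed.

Things in the scene. Friction and masses are not known exactly. Their poses are not given: they have to be found in the camera images.
- jar_small_mid (a point): Small grinding jar, to be fitted: steel, upright, 120 mm high, about 0.4 kg. Point on its axis half-way up, 60 mm above its underside; z up, x towards its ear. Body 76 mm diameter (foot tapers to 66 mm over the lowest 6 mm) up to 82 mm, shoulder to 92 mm, then a ribbed black cap 48 mm in diameter from 92 to 120 mm above the underside: grip it there (it can swing if the gripper tilts).
- jar_small_ear (a point): Nose of the small jar's ear: steel tab 12 mm wide, round-nosed, reaching 62 mm from the jar's axis along its +x, 23 to 33 mm above the underside (point mid-height, at the nose's end). Below it, 8 to 14 mm above the underside, is the wide lug (28 mm wide); two narrow lugs (16 mm) are at +120 and -120 degrees. All lugs reach 48 mm from the axis.
- collar (a point): Centre of the floor of the mill's aluminium bayonet collar, 100 mm above the bench, on its upright axis; x points out of the mill's back towards the switch, y to the mill's left, z up. The collar is 122 mm across and 21.5 mm high; its rim (16.5 to 21.5 mm above the floor) has a 79 mm bore for the jar's foot and three notches for the lugs. The jar locked home has its ear along this +x.
- wide_notch (a point): Middle of the wide notch (33 mm) in the rim, 45 mm from the collar's axis, at +50 degrees from the collar's +x (counter-clockwise seen from above); two narrow notches (21 mm) at +170 and +290 degrees. Off the notches the lugs ride on the rim, underside 13.5 mm above the floor; with the ear over this notch (within 2 degrees) the jar drops to the floor.
- mill: Fixed white sample mill, housing 230 (x) by 180 (y) by 100 mm, collar at the centre of its top; origin at the centre of its underside. In the collar a stop keeps the dropped-in jar from turning counter-clockwise; turned 50 degrees clockwise (from above) its lugs lie under the rim and meet end stops: home. A spring ball catch drags a little (under 0.3 N m) near the end, then clicks behind a lug.
- switch_lever (a joint): Safety-switch lever, rad: 0 free, about 0.38 with the ear home against it, 0.7 its limit; weak spring (under 1 N). Upright hinge pin 84 mm from the collar's axis along its +x; the lever, 38 mm long, 8 mm high (24 to 32 mm above the collar floor), points to the axis over the rim. The ear meets it in the last 10 degrees of the clockwise turn and pushes it sideways.
- lever_tip (a point): Free end of the switch lever.
- jar_large_a_mid (a point): A large grinding jar, bystander: same foot, lugs, ear and cap as the small jar but 150 mm high; this point is on its axis 75 mm above its underside.
- jar_large_b_mid (a point): The other large grinding jar, bystander: as the first, 150 mm high; this point is on its axis 75 mm above its underside.
- tray: Fixed shallow steel tray the three jars stand on, 280 by 280 mm, floor 4 mm thick, rim 14 mm high; origin at the centre of its underside, on the bench.
- rack_mid (a point): Centre of the loose white rack of five capped vials, bystander: 190 mm long (its x) by 46 mm, vials reach 114 mm above the bench; this point is 57 mm above the bench.
- brush_grip (a point): Handle of a small loose cleaning brush lying on the bench, bystander, 150 mm long.
Not all that is in view belongs to the job. What is shaped like the part that bears jar_small_mid but pink is not meant.

How it is judged:
By the outcome, as a careful person would: the job done as asked, in the order asked, and still so for the second after the job is handed in, with the robot touching nothing.
It also fails if it takes over 51 s, if anything falls off the work surface, if the arm or the gripper's body presses on something with over 40 N, if the wrist force passes 120 N, or if a joint passes its speed limit or range.

## Working session

There is one attempt and no reset: what is moved stays moved. The work goes in short steps, Python scripts to look and compute and a tool call to move; the robot and the scene stay as the last step left them, time stands still between calls to the robot, and variables do not carry over. Pictures are saved under pics/ and viewed, about 8 in all and at most 12, crops included, and the job is handed in when it is done.

Besides the shell and the picture viewer there is one more tool, called after "Request:" as name(argument=value, ...), one argument or row to a line, values as JSON. play_rows: Moves the arm, as the interface text tells. Its arguments: {"type":"object","properties":{"steps":{"type":"array"},"force":{"type":"number"}},"required":["steps"]}

```bash
mkdir -p pics; ls
cat > h.py <<'E'
import numpy as np, cv2
from station import ctrl
def snap(n):
    c=ctrl.camera(n); return c
def K(c):
    f=240/np.tan(np.radians(c["fovy"])/2); return f,c["cx"],c["cy"]
def proj(c,p):
    f,cx,cy=K(c); q=np.array(c["world_to_cam"])@np.r_[p,1]; return np.array([cx+f*q[0]/-q[2],cy-f*q[1]/-q[2]])
def ray(c,u,v):
    f,cx,cy=K(c); W=np.linalg.inv(np.array(c["world_to_cam"])); d=W[:3,:3]@np.array([(u-cx)/f,-(v-cy)/f,-1]); return W[:3,3],d
def onz(c,u,v,z):
    o,d=ray(c,u,v); return o+d*(z-o[2])/d[2]
def crop(c,u,v,r,s,fn):
    im=c["frame"]; u,v=int(u),int(v); a=im[max(0,v-r):v+r,max(0,u-r):u+r]; cv2.imwrite(fn,cv2.resize(a,None,fx=s,fy=s,interpolation=cv2.INTER_CUBIC))
E
python3 - <<'E'
from h import *
for n in("top","side"):
    c=snap(n); cv2.imwrite(f"pics/{n}0.png",c["frame"]); print(n,{k:v for k,v in c.items() if k!="frame"})
print(ctrl.get_obs())
E
```

```text
pics
top {'fovy': 48.00790285699326, 'cx': 324.2165375733059, 'cy': 242.41622010206828, 'world_to_cam': array([[ 2.40189244e-02, -9.99701558e-01,  4.45947358e-03,
        -1.53839407e-02],
       [ 9.80510342e-01,  2.44274371e-02,  1.94942991e-01,
        -5.33907744e-01],
       [-1.94993746e-01, -3.09761010e-04,  9.80804437e-01,
        -1.24482770e+00],
       [ 0.00000000e+00,  0.00000000e+00,  0.00000000e+00,
         1.00000000e+00]])}
side {'fovy': 49.18629279060541, 'cx': 315.7079292721794, 'cy': 233.8030676602859, 'world_to_cam': array([[ 0.71403448, -0.70008703, -0.00573749, -0.39178519],
       [ 0.49897132,  0.50312928,  0.70561218, -0.35686539],
       [-0.49110323, -0.50669427,  0.708575  , -0.73926993],
       [ 0.        ,  0.        ,  0.        ,  1.        ]])}
{'time_s': 0.1, 'qpos': array([ 1.11541914e+00,  3.00393596e-01,  1.52154163e+00, -1.10530760e-05,
        1.32066379e+00, -6.65839327e-02]), 'joint_vel': array([-0.00111298, -0.00127954, -0.00152889,  0.00092053,  0.00091917,
       -0.00011211]), 'tau': array([ 1.28179818e-04, -5.32649016e+01, -3.53278184e+01,  7.08956318e-02,
        2.36040872e-02, -6.94673690e-05]), 'ee_pos': array([0.20838292, 0.5087409 , 0.20494552]), 'eef_rot': array([-3.14153638e+00,  1.00484650e-03,  1.18200584e+00]), 'force': array([ 0.40160161,  0.44215928, -0.03433088]), 'moment': array([-0.03792347, -0.01843813, -0.04084823]), 'grip_width': 0.09423259064234336}
```

View pics/top0.png

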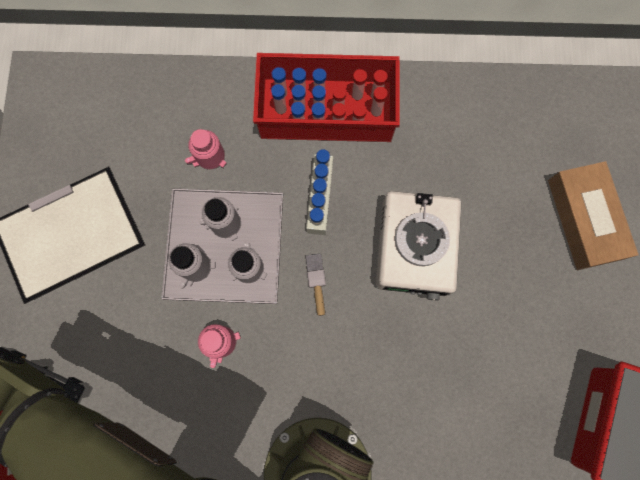

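View pics/side0.png

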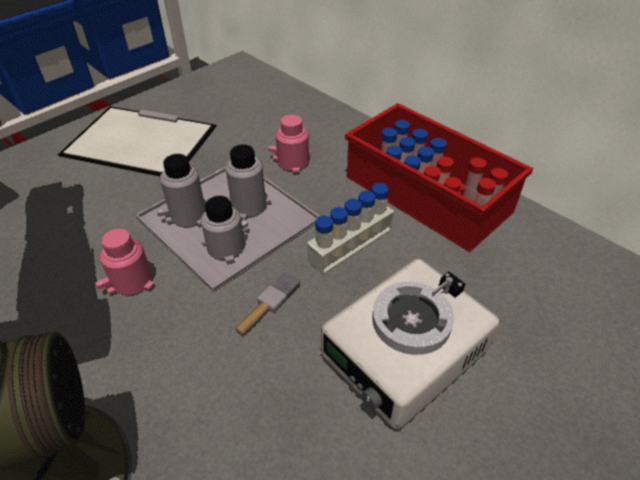

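The shortest-jar candidates in the top view are grey jars at (217,211), (184,260) and (243,263), plus pink jars at (204,147) and (216,343), which are excluded. The jar at (243,263), side view (223,228), looks shortest. I'll check it in a close crop.

Run:
```python
from h import *
t=snap("top"); s=snap("side")
def blob(c,u,v,r=22,th=45):
    im=c["frame"][v-r:v+r,u-r:u+r]; m=(im.max(2)<th).astype(np.uint8)
    n,l,st,ce=cv2.connectedComponentsWithStats(m); i=1+np.argmax(st[1:,4]); return ce[i]+[u-r,v-r],st[i]
for nm,tp,sp in(("cand",(243,263),(218,210)),("A",(217,211),(243,157)),("B",(184,260),(176,167))):
    a,sa=blob(t,*tp); b,sb=blob(s,*sp)
    # triangulate
    o1,d1=ray(t,*a);o2,d2=ray(s,*b)
    k=np.linalg.lstsq(np.c_[d1,-d2],o2-o1,rcond=None)[0]
    p1=o1+k[0]*d1;p2=o2+k[1]*d2
    print(nm,a,sa,b,sb,(p1+p2)/2,np.linalg.norm(p1-p2))
def rs(c,u,v,r,s): 
    return cv2.resize(c["frame"][v-r:v+r,u-r:u+r],(s,s),interpolation=cv2.INTER_CUBIC)
cv2.imwrite("pics/c1.png",np.hstack([rs(t,243,263,36,400),rs(s,223,228,50,400)]))
cv2.imwrite("pics/c2.png",np.hstack([rs(t,422,235,48,400),rs(s,415,315,60,400)]))
```

```text
cand [242.07079646 260.98230088] [ 11  10  21  21 339] [218.24014337 208.74910394] [  8   8  28  26 558] [0.47453832 0.18511363 0.10573307] 0.0022265716478181174
A [215.26462396 209.71866295] [ 10  10  22  22 359] [242.10147992 156.30866808] [  9  10  25  24 473] [0.58627777 0.24765734 0.13614889] 0.0019276506117038336
B [181.75       257.09574468] [  9   9  23  22 376] [178.52877698 164.3147482 ] [ 10   0  34  33 556] [0.47690467 0.31395608 0.13848787] 0.0024869794762337792
```

View pics/c1.png

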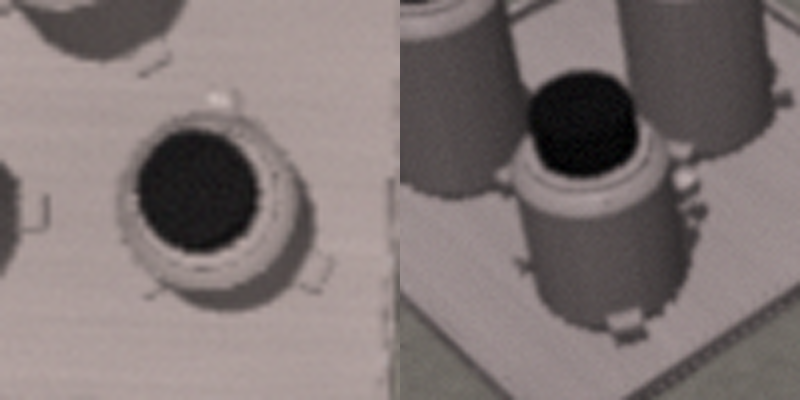

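View pics/c2.png

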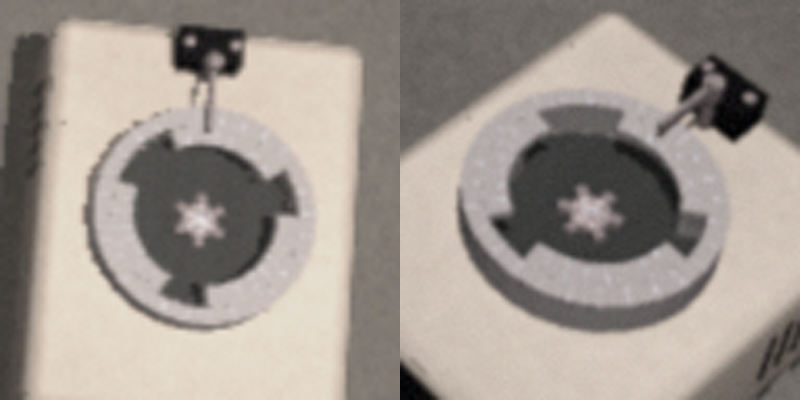

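Crop 1 shows the candidate really is short: its cap centroid is at z≈0.106, against 0.137 for the others. The bright ear is at top (246.6,244.6), side (244,223), with narrow lugs at top (264.6,276.5) and (235,280). Crop 2 shows the collar star at top (422,239.3), side (411,318), and the lever running from tip (423.7,218.2) to hinge (425.4,201.4).

Run:
```python
from h import *
t=snap("top"); s=snap("side")
def tri(a,b):
    o1,d1=ray(t,*a);o2,d2=ray(s,*b)
    k=np.linalg.lstsq(np.c_[d1,-d2],o2-o1,rcond=None)[0]
    p1=o1+k[0]*d1;p2=o2+k[1]*d2
    return (p1+p2)/2,np.linalg.norm(p1-p2)
print("ear",tri((246.6,244.6),(244.3,223)),onz(t,246.6,244.6,.032))
print("lugs",onz(t,264.6,276.5,.018),onz(t,234.9,279.7,.018),tri((264.6,276.5),(230,258.5)))
# cap top centre from side blob is mix; top cam cap centre
print("axis cap", onz(t,242.07,260.98,.123),)
print("star",tri((422,239.3),(411.1,318)),onz(t,422,239.3,.101),onz(s,411.1,318,.101))
print("tip,hinge",onz(t,423.7,218.2,.132),onz(t,425.4,201.4,.132))
for q in((150,160),(283,193),(185,292)):
    p=onz(t,374+q[0]/4.167,187+q[1]/4.167,.1215);print("notch",p)
# bore floor dark region in both
for c,u,v,n in((t,422,238,"top"),(s,413,316,"side")):
    im=c["frame"]; m=cv2.inRange(im.max(2),0,100); 
    r=50; w=np.zeros_like(m); w[v-r:v+r,u-r:u+r]=m[v-r:v+r,u-r:u+r]
    k,l,st,ce=cv2.connectedComponentsWithStats(w); i=1+np.argmax(st[1:,4]); print(n,st[i],ce[i],onz(c,*ce[i],.11))
# outer ring rim: aluminium brightness vs housing via saturation
im=t["frame"]
for v in(225,239,250): print([tuple(int(x) for x in im[v,u]) for u in range(384,462,4)])
```

```text
ear (array([0.52835395, 0.18746762, 0.0298249 ]), np.float64(0.00026364192051319963)) [0.52805689 0.18708863 0.032     ]
lugs [0.45258042 0.1411211  0.018     ] [0.44295239 0.21309571 0.018     ] (array([0.45302384, 0.14117948, 0.01643442]), np.float64(0.0005265570925428374))
axis cap [0.47279954 0.18198443 0.123     ]
star (array([ 0.53564643, -0.22739134,  0.10456759]), np.float64(0.002804907718323796)) [ 0.53751832 -0.22897557  0.101     ] [ 0.53669777 -0.22537872  0.101     ]
tip,hinge [ 0.58024206 -0.22768069  0.132     ] [ 0.62000646 -0.2320572   0.132     ]
notch [ 0.56509743 -0.19801979  0.1215    ]
notch [ 0.54833695 -0.27091095  0.1215    ]
notch [ 0.49187621 -0.21654737  0.1215    ]
top [403 219  42  41 909] [422.53575358 237.63366337] [ 0.53958637 -0.22859199  0.11      ]
side [ 383  293   63   41 1621] [413.26835287 313.85687847] [ 0.53933991 -0.22613245  0.11      ]
[(128, 138, 147), (193, 208, 222), (198, 214, 226), (194, 211, 224), (181, 184, 195), (146, 150, 159), (78, 79, 82), (74, 78, 80), (76, 78, 80), (75, 77, 79), (77, 80, 80), (64, 64, 68), (83, 83, 89), (185, 188, 200), (184, 189, 199), (185, 191, 203), (199, 215, 227), (197, 213, 225), (196, 210, 225), (115, 122, 129)]
[(158, 171, 186), (201, 216, 227), (200, 215, 226), (134, 136, 145), (185, 190, 199), (183, 188, 199), (78, 80, 82), (74, 76, 77), (84, 85, 87), (193, 196, 208), (176, 179, 192), (75, 76, 78), (77, 78, 79), (68, 69, 73), (128, 129, 138), (170, 174, 185), (186, 190, 201), (202, 219, 228), (190, 206, 221), (116, 123, 130)]
[(169, 181, 197), (202, 218, 228), (201, 217, 227), (178, 192, 204), (177, 181, 192), (185, 190, 201), (194, 197, 207), (91, 94, 97), (77, 80, 81), (75, 80, 82), (79, 81, 82), (76, 78, 81), (64, 68, 68), (167, 169, 176), (192, 195, 205), (187, 190, 202), (204, 218, 227), (203, 219, 228), (191, 205, 221), (114, 122, 128)]
```

```bash
cat >> h.py <<'E'
from scipy.spatial.transform import Rotation as Rn
def mv(p,yaw):
    o=ctrl.get_obs(); R=Rn.from_euler("xyz",o["eef_rot"]); T=Rn.from_euler("xyz",[np.pi,0,np.radians(yaw)])
    d=R.inv().apply(np.array(p)-o["ee_pos"])*100; print("t %.2f pos %s yaw %.1f F %s w %.4f"%(o["time_s"],o["ee_pos"].round(4),np.degrees(o["eef_rot"][2]),o["force"].round(1),o["grip_width"]))
    print("shift",d.round(2),"turn",(R.inv()*T).as_rotvec().round(4))
E
python3 - <<'E'
from h import *
mv([.471,.182,.20],-30)
E
```

```text
t 0.30 pos [0.2085 0.5089 0.2053] yaw 67.7 F [-0.3 -0.5  0.1] w 0.0937
shift [-20.3   36.69   0.53] turn [3.0000e-04 3.0000e-04 1.7056e+00]
```

Request:
play_rows(
  steps=[
    [[-20.3,36.7,0.5,0,0,1.706,1],[-20.3,36.7,0.5,0,0,1.706,1],[-20.3,36.7,0.5,0,0,1.706,1],[-20.3,36.7,0.5,0,0,1.706,1],[-20.3,36.7,0.5,0,0,1.706,1],[-20.3,36.7,0.5,0,0,1.706,1],[-20.3,36.7,0.5,0,0,1.706,1],[-20.3,36.7,0.5,0,0,1.706,1],[-20.3,36.7,0.5,0,0,1.706,1],[-20.3,36.7,0.5,0,0,1.706,1],[-20.3,36.7,0.5,0,0,1.706,1],[-20.3,36.7,0.5,0,0,1.706,1],[-20.3,36.7,0.5,0,0,1.706,1],[-20.3,36.7,0.5,0,0,1.706,1],[-20.3,36.7,0.5,0,0,1.706,1],[-20.3,36.7,0.5,0,0,1.706,1],[-20.3,36.7,0.5,0,0,1.706,1],[-20.3,36.7,0.5,0,0,1.706,1]],
  ],
)

```text
time_s: 1.8
ee_pos: [0.4711, 0.182, 0.2003]
eef_rot: [3.141, -0.0, -0.522]
force: [0.9, 0.4, 0.6]
grip_width: 0.0941
```

Run:
```python
from h import *
mv([.471,.182,.101],-30)
s=snap("side"); crop(s,223,190,70,5,"pics/s3.png")
```

```text
t 1.80 pos [0.4711 0.182  0.2003] yaw -29.9 F [0.9 0.4 0.6] w 0.0941
shift [-0.01 -0.    9.93] turn [ 0.0004 -0.      0.0019]
```

View pics/s3.png

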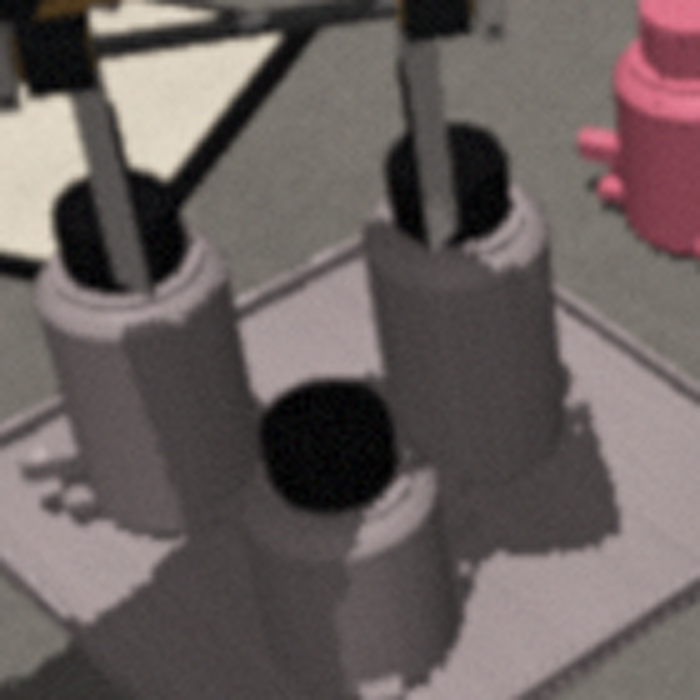

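The fingers straddle the small jar's cap (crop: tips at (145,290) and (438,245), cap at (330,445)). I'm going down and gripping.

Request:
play_rows(
  steps=[
    [[0,0,3,0,0,0,1],[0,0,6,0,0,0,1],[0,0,8,0,0,0,1],[0,0,9,0,0,0,1],[0,0,9.7,0,0,0,1],[0,0,9.7,0,0,0,1],[0,0,9.7,0,0,0,0.75],[0,0,9.7,0,0,0,0.65],[0,0,9.7,0,0,0,0.6],[0,0,9.7,0,0,0,0.55],[0,0,9.7,0,0,0,0.5],[0,0,9.7,0,0,0,0.45],[0,0,9.7,0,0,0,0.3],[0,0,9.7,0,0,0,0.3],[0,0,9.7,0,0,0,0.3],[0,0,9.7,0,0,0,0.3]],
  ],
  force=25,
)

```text
time_s: 3.18
ee_pos: [0.4713, 0.1819, 0.1035]
eef_rot: [3.141, -0.0, -0.522]
force: [1.8, -0.8, 1.7]
grip_width: 0.0474
```

Run:
```python
from h import *
mv([.471,.182,.23],-30)
```

```text
t 3.18 pos [0.4713 0.1819 0.1035] yaw -29.9 F [ 1.8 -0.8  1.7] w 0.0474
shift [-2.000e-02  1.000e-02 -1.265e+01] turn [ 0.0001 -0.0005  0.0014]
```

Request:
play_rows(
  steps=[
    [[0,0,0,0,0,0,0.3],[0,0,-1,0,0,0,0.3],[0,0,-3,0,0,0,0.3],[0,0,-6,0,0,0,0.3],[0,0,-9.5,0,0,0,0.3],[0,0,-13,0,0,0,0.3],[1.5,2,-15.6,0,0,-0.05,0.3],[3.5,4.5,-15.6,0,0,-0.13,0.3],[6,7.5,-15.6,0,0,-0.22,0.3],[8.5,10.5,-15.6,0,0,-0.31,0.3],[11,13.5,-15.6,0,0,-0.4,0.3],[13.5,16.5,-15.6,0,0,-0.49,0.3],[16,19.5,-15.6,0,0,-0.58,0.3],[18.5,22.5,-15.6,0,0,-0.67,0.3],[21,25.5,-15.6,0,0,-0.76,0.3],[23,28,-15.6,0,0,-0.83,0.3],[24.7,30.2,-15.6,0,0,-0.89,0.3],[25.7,31.5,-15.6,0,0,-0.91,0.3],[26.2,32.1,-15.6,0,0,-0.91,0.3],[26.2,32.1,-15.6,0,0,-0.91,0.3]],
  ],
  force=40,
)

```text
time_s: 4.85
ee_pos: [0.5379, -0.2278, 0.2593]
eef_rot: [-3.141, 0.001, 0.385]
force: [-0.5, 0.8, -4.3]
grip_width: 0.047
```

Run:
```python
from h import *
mv([.537,-.227,.24],22)
s=snap("side");t=snap("top")
crop(s,405,285,85,7,"pics/s4.png")
def rs(c,u,v,r,s): 
    return cv2.resize(c["frame"][v-r:v+r,u-r:u+r],(s,s),interpolation=cv2.INTER_CUBIC)
pt=proj(t,[.537,-.227,.2]);print(pt,proj(s,[.537,-.227,.2]))
cv2.imwrite("pics/c4.png",np.hstack([rs(t,422,232,56,400),rs(s,405,275,75,400)]))
```

```text
t 4.85 pos [ 0.5379 -0.2278  0.2593] yaw 22.1 F [-0.5  0.8 -4.3] w 0.0470
shift [-0.05 -0.11  1.94] turn [-0.0005  0.0006  0.0014]
[429.51870148 230.23358693] [420.70304493 277.372467  ]
```

View pics/c4.png

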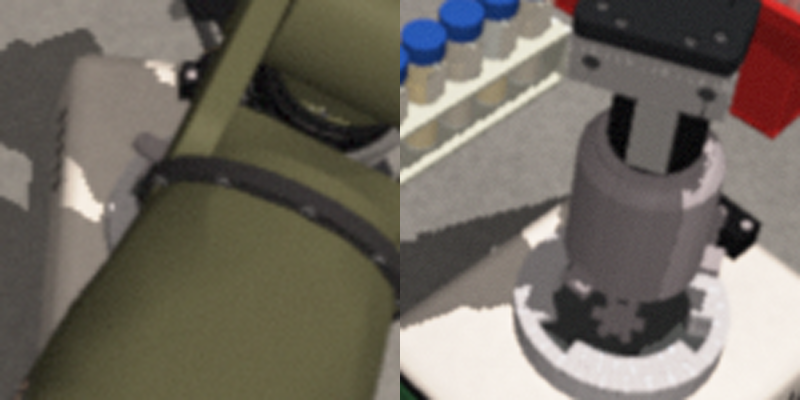

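The left crop shows the ear's nose at (138,137), which is top (404.6,214.4). The right crop shows the jar over the collar, with narrow lugs at side (396.8,307.6) and (447,299.4).

Run:
```python
from h import *
o=ctrl.get_obs(); p=o["ee_pos"]; zb=p[2]-.0995
t=snap("top");s=snap("side")
e=onz(t,404.6,214.4,zb+.029); print("ear",e,np.degrees(np.arctan2(*(e-p)[1::-1])),np.linalg.norm((e-p)[:2]))
for q in((396.8,307.6),(447,299.4)):
    l=onz(s,*q,zb+.011);d=l-p;print("lug",l,np.degrees(np.arctan2(d[1],d[0])),np.linalg.norm(d[:2]))
for u,c in(("nom",t),("nom",s)): print(proj(c,[.537,-.227,.1]))
```

```text
ear [ 0.57336907 -0.17548164  0.18915702] 55.06025467205068 0.06169648937611941
lug [ 0.49038085 -0.2253616   0.17115702] 179.1631913904302 0.047658812610474395
lug [ 0.55303305 -0.26678388  0.17115702] -69.7824911589979 0.043400240887732866
[421.07334251 239.58424526]
[411.96641479 318.87585268]
```

View pics/s4.png

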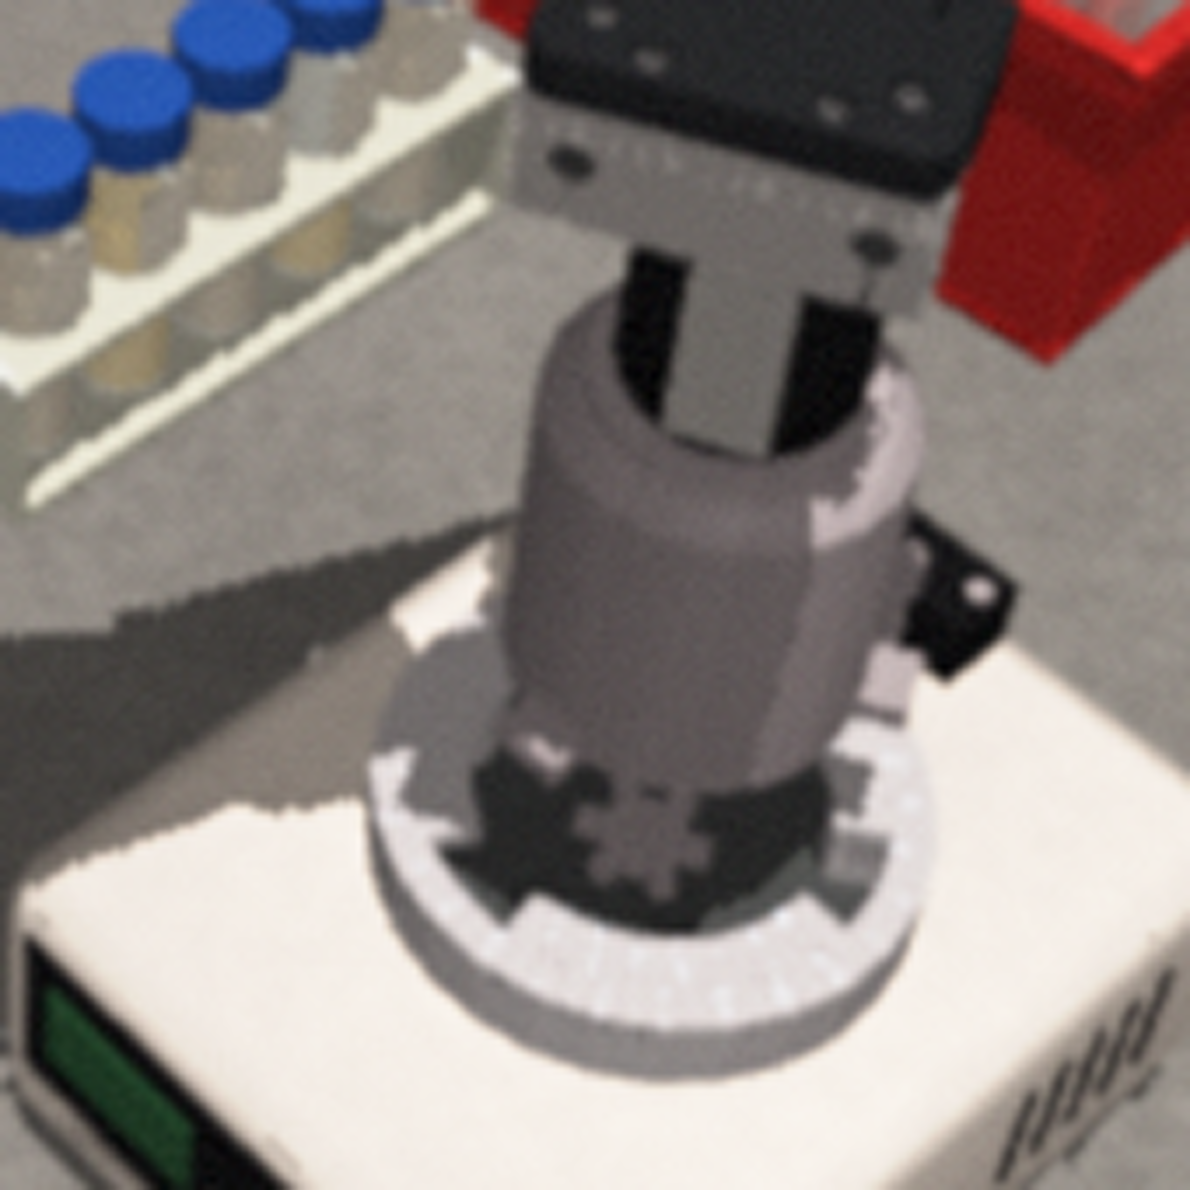

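```bash
python3 - <<'E'
from h import *
o=ctrl.get_obs(); p=o["ee_pos"]; zb=p[2]-.0995
s=snap("side");t=snap("top")
a=np.linspace(0,2*np.pi,721)
def sil(c,ctr,r,z0,z1,vq):
    P=np.array([proj(c,[ctr[0]+r*np.cos(x),ctr[1]+r*np.sin(x),z]) for z in np.linspace(z0,z1,60) for x in a[::6]])
    out=[]
    for v in vq:
        q=P[abs(P[:,1]-v)<.6]; out+= [q[:,0].min().round(1),q[:,0].max().round(1)]
    return out
print("jar pred",sil(s,p,.038,zb+.008,zb+.08,[285.7,288.6]),"seen 392.1 447.1")
R=np.array([proj(s,[.537+.061*np.cos(x),-.227+.061*np.sin(x),.1215]) for x in a]);print("ring pred side",R.min(0),R.max(0))
R=np.array([proj(t,[.537+.061*np.cos(x),-.227+.061*np.sin(x),.1215]) for x in a]);print("ring pred top",R.min(0),R.max(0))
im=cv2.resize(s["frame"],None,fx=1,fy=1)
E
python3 - <<'E'
import cv2,numpy as np
# ring extent from the unoccluded top picture: grey (low saturation) vs cream housing
im=cv2.imread("pics/top0.png").astype(int); sat=im[...,2]-im[...,0]
for v in (236,240): print("row",v,[(u,sat[v,u],im[v,u,1]) for u in list(range(391,402))+list(range(442,454))])
for u in (412,432): print("col",u,[(v,sat[v,u],im[v,u,1]) for v in list(range(208,222))+list(range(256,270))])
E
```

```text
jar pred [np.float64(391.7), np.float64(446.6), np.float64(391.5), np.float64(445.8)] seen 392.1 447.1
ring pred side [373.68660476 279.83536146] [454.33361779 344.7946571 ]
ring pred top [396.06052579 211.78658641] [449.49709039 264.11854033]
row 236 [(391, np.int64(26), np.int64(218)), (392, np.int64(28), np.int64(217)), (393, np.int64(30), np.int64(195)), (394, np.int64(21), np.int64(132)), (395, np.int64(13), np.int64(105)), (396, np.int64(12), np.int64(138)), (397, np.int64(15), np.int64(184)), (398, np.int64(14), np.int64(189)), (399, np.int64(15), np.int64(191)), (400, np.int64(16), np.int64(190)), (401, np.int64(13), np.int64(193)), (442, np.int64(5), np.int64(60)), (443, np.int64(9), np.int64(79)), (444, np.int64(5), np.int64(84)), (445, np.int64(9), np.int64(134)), (446, np.int64(14), np.int64(183)), (447, np.int64(15), np.int64(188)), (448, np.int64(17), np.int64(188)), (449, np.int64(22), np.int64(196)), (450, np.int64(27), np.int64(215)), (451, np.int64(27), np.int64(218)), (452, np.int64(26), np.int64(219)), (453, np.int64(25), np.int64(219))]
row 240 [(391, np.int64(25
[... 2137 characters left out ...]
, np.int64(191)), (217, np.int64(7), np.int64(204)), (218, np.int64(10), np.int64(195)), (219, np.int64(14), np.int64(188)), (220, np.int64(15), np.int64(187)), (221, np.int64(16), np.int64(187)), (256, np.int64(14), np.int64(188)), (257, np.int64(14), np.int64(189)), (258, np.int64(12), np.int64(195)), (259, np.int64(14), np.int64(192)), (260, np.int64(16), np.int64(191)), (261, np.int64(14), np.int64(191)), (262, np.int64(14), np.int64(185)), (263, np.int64(15), np.int64(159)), (264, np.int64(23), np.int64(183)), (265, np.int64(24), np.int64(217)), (266, np.int64(25), np.int64(218)), (267, np.int64(22), np.int64(221)), (268, np.int64(23), np.int64(220)), (269, np.int64(24), np.int64(220))]
```

Run:
```python
from h import *
mv([.536,-.226,.218],24)
```

```text
t 5.15 pos [ 0.5383 -0.2259  0.26  ] yaw 22.3 F [ 0.1 -0.6 -2.7] w 0.0473
shift [-0.21 -0.08  4.2 ] turn [ 0.0006 -0.0005 -0.0302]
```

Request:
play_rows(
  steps=[
    [[-0.2,-0.1,1.5,0,0,-0.03,0.3],[-0.2,-0.1,3,0,0,-0.03,0.3],[-0.2,-0.1,3.8,0,0,-0.03,0.3],[-0.2,-0.1,4.2,0,0,-0.03,0.3],[-0.2,-0.1,4.2,0,0,-0.03,0.3],[-0.2,-0.1,4.2,0,0,-0.03,0.3]],
  ],
)

```text
time_s: 5.65
ee_pos: [0.5363, -0.2257, 0.2185]
eef_rot: [3.141, -0.001, 0.419]
force: [-0.2, -0.5, -2.2]
grip_width: 0.0474
```

Run:
```python
from h import *
s=snap("side")
for i in range(3):
    snap("top"); mv([.536,-.226,.212],24)
crop(s,412,300,60,8,"pics/s5.png")
```

```text
t 5.75 pos [ 0.5363 -0.2258  0.2187] yaw 24.0 F [ 0.3  0.4 -3.6] w 0.0472
shift [-0.04  0.01  0.67] turn [ 0.0014 -0.0012 -0.0002]
t 5.80 pos [ 0.5363 -0.2258  0.2186] yaw 24.0 F [-0.5 -0.1 -3.2] w 0.0476
shift [-0.03  0.01  0.66] turn [ 0.0013 -0.0011 -0.0002]
t 5.85 pos [ 0.5362 -0.2258  0.2185] yaw 24.0 F [-0.8 -0.  -3.2] w 0.0473
shift [-0.03  0.01  0.65] turn [ 0.0012 -0.001  -0.0003]
```

View pics/s5.png

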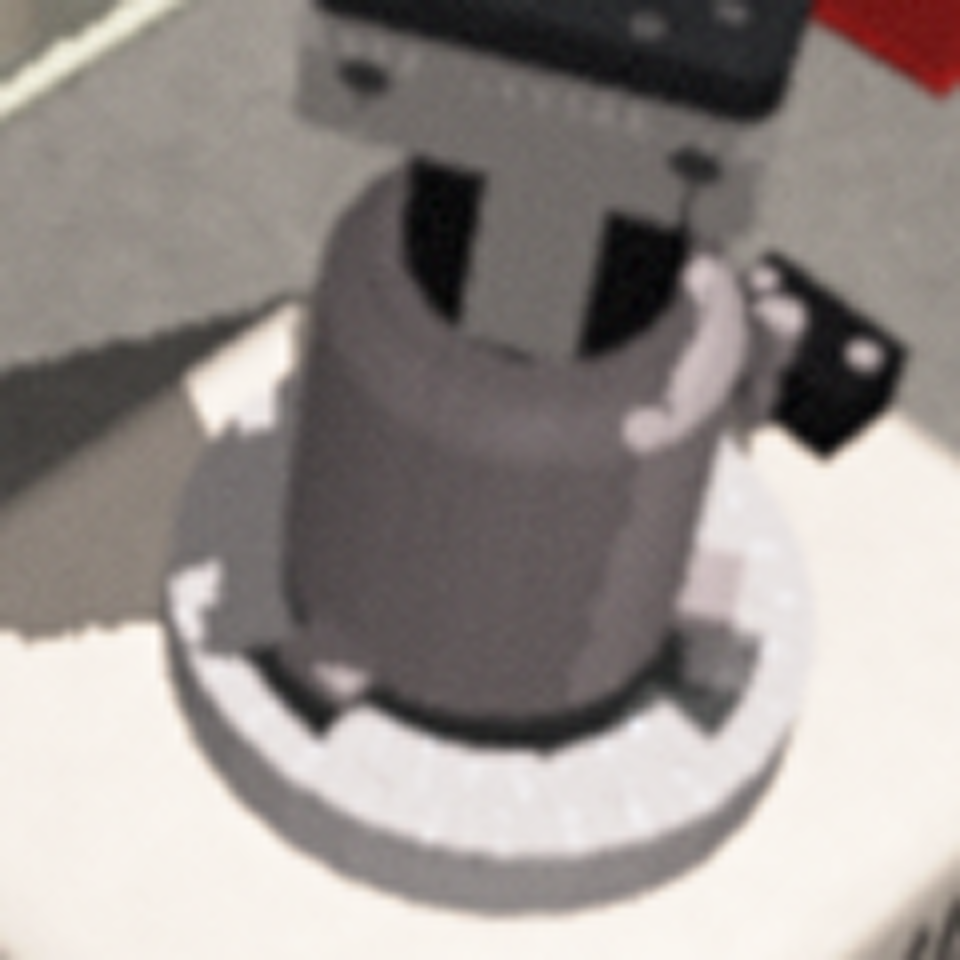

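The jar sits centred over the bore with its foot just entering. The right lug at (715,580) is about 12° counter-clockwise of its notch at (715,670). I'll press lightly.

Request:
play_rows(
  steps=[
    [[0,0,0.2,0,0,0,0.3],[0,0,0.4,0,0,0,0.3],[0,0,0.5,0,0,0,0.3],[0,0,0.55,0,0,0,0.3]],
  ],
)

```text
time_s: 6.18
ee_pos: [0.5366, -0.2267, 0.2144]
eef_rot: [3.137, -0.002, 0.418]
force: [-2.5, -5.6, 9.3]
grip_width: 0.0473
```

Request:
play_rows(
  steps=[
    [[-0.06,0.05,0,0,0,0,0.3],[-0.06,0.05,0.05,0,0,0,0.3],[-0.06,0.05,0.1,0,0,0,0.3],[-0.06,0.05,0.15,0,0,0,0.3],[-0.06,0.05,0.15,0,0,0,0.3]],
  ],
)

```text
time_s: 6.6
ee_pos: [0.5363, -0.2276, 0.2132]
eef_rot: [3.137, -0.002, 0.418]
force: [-0.4, -1.3, 2.3]
grip_width: 0.0471
```

Request:
play_rows(
  steps=[
    [[0,0,0.1,0,0,0,0.3],[0,0,0.15,0,0,0.03,0.3],[0,0,0.15,0,0,0.05,0.3],[0,0,0.15,0,0,0.07,0.3],[0,0,0.15,0,0,0.09,0.3],[0,0,0.15,0,0,0.105,0.3],[0,0,0.15,0,0,0.105,0.3]],
  ],
)

```text
time_s: 7.18
ee_pos: [0.5361, -0.2279, 0.2122]
eef_rot: [3.136, -0.002, 0.312]
force: [-4.1, -1.8, 5.0]
grip_width: 0.0471
```

```bash
python3 -c "
from h import *
mv([.536,-.227,.2],8); print(ctrl.get_obs()['moment'])"
```

```text
t 7.18 pos [ 0.5361 -0.2279  0.2122] yaw 17.9 F [-4.1 -1.8  5. ] w 0.0471
shift [ 0.01 -0.09  1.22] turn [ 0.0052 -0.0027  0.1728]
[-0.39676195  1.01657591 -0.10583115]
```

Request:
play_rows(
  steps=[
    [[-0.03,0,0.1,0,0,0.015,0.3],[-0.03,0,0.1,0,0,0.03,0.3],[-0.03,0,0.12,0,0,0.045,0.3],[-0.03,0,0.15,0,0,0.06,0.3],[-0.03,0,0.15,0,0,0.06,0.3]],
  ],
)

```text
time_s: 7.6
ee_pos: [0.5359, -0.2276, 0.2114]
eef_rot: [3.136, -0.003, 0.252]
force: [-5.1, 1.6, 8.8]
grip_width: 0.0475
```

Request:
play_rows(
  steps=[
    [[-0.03,0,0.08,0,0,0.02,0.3],[-0.03,0,0.08,0,0,0.035,0.3],[-0.03,0,0.1,0,0,0.05,0.3],[-0.03,0,0.12,0,0,0.065,0.3],[-0.03,0,0.12,0,0,0.065,0.3]],
  ],
)

```text
time_s: 8.02
ee_pos: [0.5354, -0.2276, 0.2096]
eef_rot: [3.137, -0.002, 0.186]
force: [-1.3, -1.5, -4.1]
grip_width: 0.0475
```

Run:
```python
from h import *
s=snap("side"); mv([.536,-.227,.2],8); print(ctrl.get_obs()['moment'])
crop(s,412,300,60,8,"pics/s6.png")
```

```text
t 8.07 pos [ 0.5354 -0.2277  0.2096] yaw 10.7 F [-1.8 -1.1 -4. ] w 0.0475
shift [ 0.07 -0.06  0.96] turn [ 0.0043 -0.0027  0.0476]
[-0.33297318  0.4609969   0.04566367]
```

View pics/s6.png

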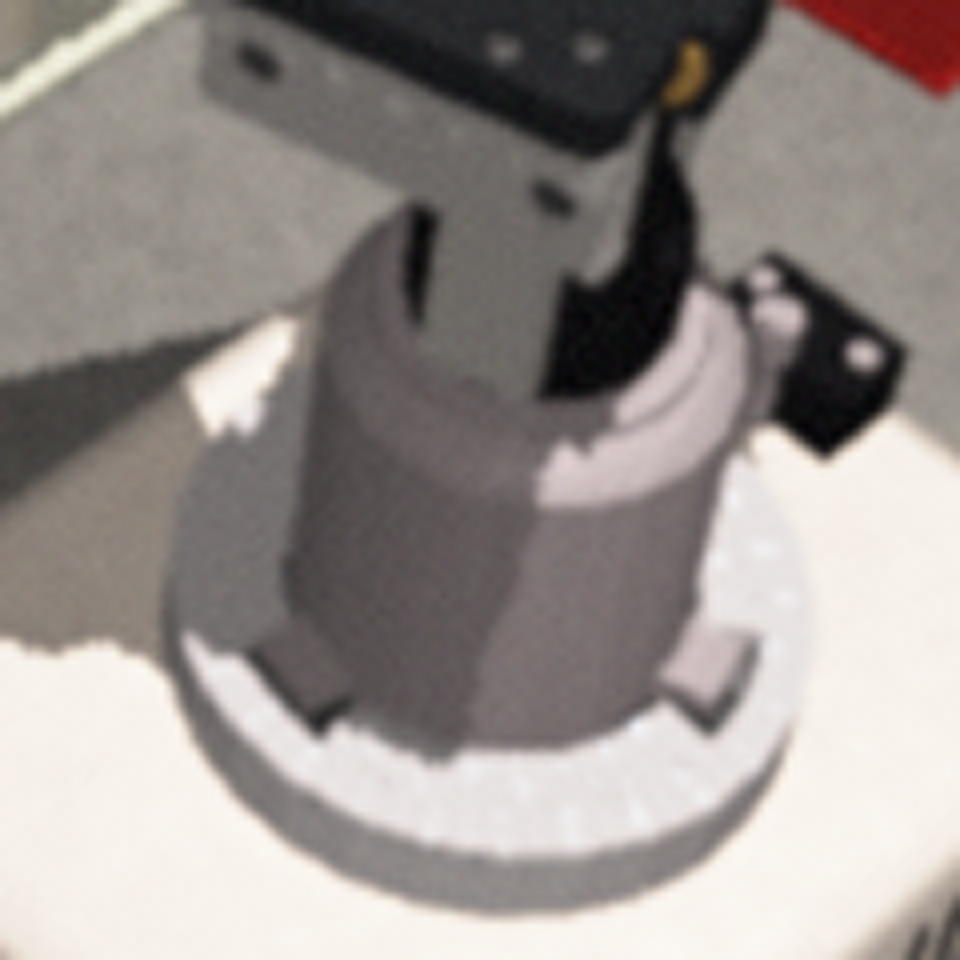

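The view shows both visible lugs in their notches ((300,660) and (715,665)), and the vertical load has gone, so I'm lowering to the floor.

Request:
play_rows(
  steps=[
    [[0,0,0.3,0,0,0,0.3],[0,0,0.5,0,0,0,0.3],[0,0,0.7,0,0,0,0.3],[0,0,0.9,0,0,0,0.3],[0,0,1.05,0,0,0,0.3],[0,0,1.05,0,0,0,0.3]],
  ],
)

```text
time_s: 8.57
ee_pos: [0.5356, -0.2278, 0.1996]
eef_rot: [3.137, -0.003, 0.187]
force: [-0.6, -1.2, 0.3]
grip_width: 0.0471
```

Request:
play_rows(
  steps=[
    [[0,0,0.02,0,0,0.04,0.3],[0,0,0.02,0,0,0.09,0.3],[0,0,0.02,0,0,0.14,0.3],[0,0,0.02,0,0,0.19,0.3],[0,0,0.02,0,0,0.24,0.3],[0,0,0.02,0,0,0.29,0.3],[0,0,0.02,0,0,0.34,0.3],[0,0,0.02,0,0,0.39,0.3],[0,0,0.02,0,0,0.44,0.3],[0,0,0.02,0,0,0.49,0.3],[0,0,0.02,0,0,0.54,0.3],[0,0,0.02,0,0,0.59,0.3],[0,0,0.02,0,0,0.64,0.3],[0,0,0.02,0,0,0.68,0.3],[0,0,0.02,0,0,0.68,0.3]],
  ],
)

```text
time_s: 9.82
ee_pos: [0.5353, -0.2278, 0.1997]
eef_rot: [3.139, -0.005, -0.495]
force: [-5.1, -0.6, 2.9]
grip_width: 0.0476
```

```bash
python3 -c "
from h import *
mv([.536,-.227,.2],-39); print(ctrl.get_obs()['moment'])"
```

```text
t 9.82 pos [ 0.5353 -0.2278  0.1997] yaw -28.3 F [-5.1 -0.6  2.9] w 0.0476
shift [ 0.03 -0.11 -0.03] turn [ 0.0017 -0.0051  0.1861]
[-0.07014563  1.63187587  0.00848461]
```

Request:
play_rows(
  steps=[
    [[0,0,0,0,0,0.03,0.3],[0,0,0,0,0,0.06,0.3],[0,0,0,0,0,0.09,0.3],[0,0,0,0,0,0.12,0.3],[0,0,0,0,0,0.15,0.3],[0,0,0,0,0,0.17,0.3],[0,0,0,0,0,0.17,0.3]],
  ],
)

```text
time_s: 10.4
ee_pos: [0.5349, -0.2276, 0.1997]
eef_rot: [3.14, -0.004, -0.664]
force: [-5.4, 0.5, 2.7]
grip_width: 0.0476
```

```bash
python3 -c "
from h import *
mv([.536,-.227,.2],-43); print(ctrl.get_obs()['moment'])"
```

```text
t 10.40 pos [ 0.5349 -0.2276  0.1997] yaw -38.1 F [-5.4  0.5  2.7] w 0.0476
shift [ 0.05 -0.12 -0.03] turn [ 0.0015 -0.0041  0.0863]
[0.2396938  1.74762275 0.21424181]
```

Torque has started to rise (0.21 N m, the catch or the stop). I'll continue gently to the stop.

Request:
play_rows(
  steps=[
    [[0,0,0,0,0,0.02,0.3],[0,0,0,0,0,0.04,0.3],[0,0,0,0,0,0.06,0.3],[0,0,0,0,0,0.08,0.3],[0,0,0,0,0,0.08,0.3]],
  ],
)

```text
time_s: 10.82
ee_pos: [0.5344, -0.228, 0.2]
eef_rot: [3.139, -0.004, -0.743]
force: [-7.5, -3.3, 4.1]
grip_width: 0.0471
```

Run:
```python
from h import *
s=snap("side"); mv([.536,-.227,.2],-43); print(ctrl.get_obs()['moment'])
crop(s,420,295,50,8,"pics/s7.png")
```

```text
t 10.87 pos [ 0.5344 -0.228   0.2   ] yaw -42.5 F [-6.8 -2.1  3.9] w 0.0474
shift [ 0.05 -0.18 -0.  ] turn [ 0.0027 -0.004   0.0079]
[-0.53671999  1.93083602  0.71285556]
```

View pics/s7.png

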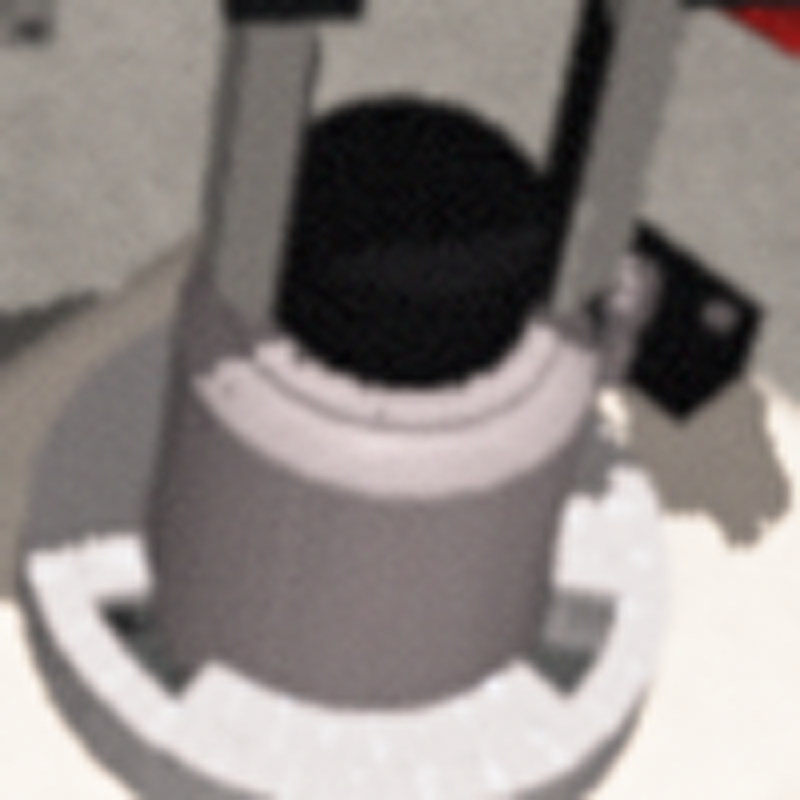

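The visible notches are empty, so the lugs are under the rim. Torque has risen to 0.71 N m, more than the catch drag. One more small turn will confirm the stop.

Request:
play_rows(
  steps=[
    [[0.03,-0.03,0,0,0,0.03,0.3],[0.03,-0.03,0,0,0,0.05,0.3],[0.03,-0.03,0,0,0,0.05,0.3]],
  ],
)

```text
time_s: 11.12
ee_pos: [0.5343, -0.2283, 0.2001]
eef_rot: [3.138, -0.004, -0.792]
force: [-7.9, -1.8, 3.5]
grip_width: 0.0474
```

```bash
python3 -c "
from h import *
mv([.536,-.227,.2],-43); print(ctrl.get_obs()['moment'])"
```

```text
t 11.12 pos [ 0.5343 -0.2283  0.2001] yaw -45.4 F [-7.9 -1.8  3.5] w 0.0474
shift [ 0.03 -0.22  0.01] turn [ 0.0041 -0.0036 -0.0412]
[-0.50769581  1.92987925  0.86196715]
```

Torque levelled off at 0.86 N m with the pads slipping on the cap, so the jar is at its end stop. Releasing and rising.

Request:
play_rows(
  steps=[
    [[0,0,0,0,0,0,0.52],[0,0,0,0,0,0,0.56],[0,0,0,0,0,0,0.65],[0,0,0,0,0,0,0.75],[0,0,0,0,0,0,0.75],[0,0,-1,0,0,0,0.75],[0,0,-3,0,0,0,0.75],[0,0,-6,0,0,0,0.75],[0,0,-9,0,0,0,0.75],[0,0,-11,0,0,0,0.75],[-3,-3,-11,0,0,0,0.75],[-6,-6,-11,0,0,0,0.75],[-9,-9,-11,0,0,0,0.75],[-12,-12,-11,0,0,0,0.75],[-14,-14,-11,0,0,0,0.75],[-15,-15,-11,0,0,0,0.75],[-15,-15,-11,0,0,0,0.75]],
  ],
)

```text
time_s: 12.53
ee_pos: [0.5356, -0.0128, 0.31]
eef_rot: [3.139, -0.004, -0.788]
force: [-0.6, -1.0, -0.2]
grip_width: 0.07
```

Run:
```python
from h import *
s=snap("side");t=snap("top"); mv([.536,-.227,.2],-43)
def rs(c,u,v,r,s): 
    return cv2.resize(c["frame"][v-r:v+r,u-r:u+r],(s,s),interpolation=cv2.INTER_CUBIC)
cv2.imwrite("pics/c8.png",np.hstack([rs(t,424,225,45,400),rs(s,425,290,60,400)]))
cv2.imwrite("pics/t8.png",np.hstack([cv2.resize(t["frame"],(400,300)),cv2.resize(s["frame"],(400,300))]))
```

```text
t 12.63 pos [ 0.5357 -0.0156  0.3096] yaw -45.3 F [ 0.3 -0.2 -0.3] w 0.0702
shift [15.   14.81 11.08] turn [ 0.0037 -0.0042 -0.0402]
```

View pics/c8.png

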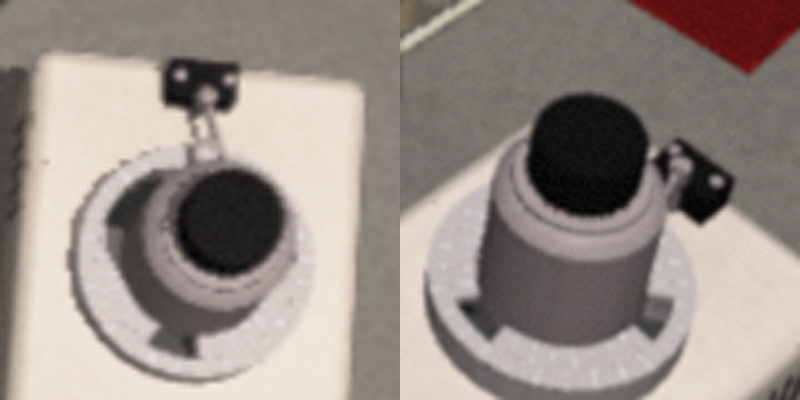

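The released jar sits in the collar with its ear at (205,152) against the lever, which is pushed to the right (hinge (205,93) to tip side (218,150)). I'll check uprightness and angles numerically, and the bystanders by image difference.

Run:
```python
from h import *
t=snap("top");s=snap("side")
px=lambda q:(379+q[0]*.225,180+q[1]*.225)
C=np.array([.5365,-.227])
e=onz(t,*px((205,145)),.130)[:2];h=onz(t,*px((205,93)),.132)[:2];l=onz(t,*px((218,148)),.132)[:2]
ang=lambda d:np.degrees(np.arctan2(d[1],d[0]))
print("ear",ang(e-C),np.linalg.norm(e-C),"hinge",ang(h-C),"lever defl rad",np.radians((ang(h-l)-ang(h-C))))
for c,(u,v) in((t,(430,229)),(s,(408,265))):
    im=c["frame"][v-30:v+30,u-30:u+30]; m=(im.max(2)<45).astype(np.uint8)
    n,L,st,ce=cv2.connectedComponentsWithStats(m);i=1+np.argmax(st[1:,4]);ce=ce[i]+[u-30,v-30]
    print("cap",ce,"on z=.208",onz(c,*ce,.21))
d0=cv2.imread("pics/side0.png");d=cv2.absdiff(d0,s["frame"]).max(2)
for n,(a,b,x,y) in dict(A=(225,145,265,215),B=(155,150,200,225),rack=(305,180,395,270),brush=(235,272,300,335)).items(): print(n,(d[b:y,a:x]>40).mean().round(3))
```

```text
ear -4.455666949518634 0.05762948216177663 hinge -3.0036938469138006 lever defl rad 0.2661329602286713
cap [429.9009901  229.61386139] on z=.208 [ 0.53609348 -0.22583701  0.21      ]
cap [420.62723658 276.09741551] on z=.208 [ 0.53107592 -0.22971952  0.21      ]
A 0.046
B 0.0
rack 0.15
brush 0.377
```

View pics/t8.png

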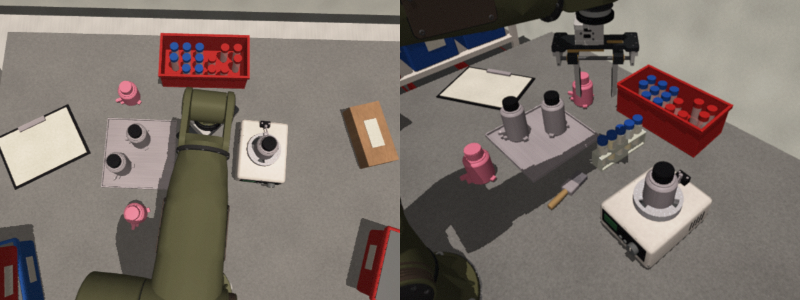

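```bash
python3 -c "
from h import *
print(ctrl.hand_in())"
```

```text
the job is handed in; nothing more can be done
None
```

I fitted the small jar to the mill, turned it clockwise to its stop and let go. The job was handed in about 13 s into the 51 s limit, and the hand-in gave no verdict.

**How it went:**
- I gripped the jar by its cap, lowered it into the collar and turned it clockwise under light pressure. The lugs dropped through the notches, and the jar sank about 13 mm to the floor.
- I then turned it about another 50° until the torque levelled off at about 0.86 N m with the pads slipping on the cap. That is well above the 0.3 N m catch drag, so I took it as the end stop.

**What the last checks showed:**
- **Position:** the jar stands in the collar with its visible notches empty. The ear is within about 1.5° of the switch direction.
- **Upright:** the cap lies over the collar axis to about 1 mm in the top view. The side view put it about 6 mm off, using a rough dark-patch centroid that includes the cap's side.
- **Lever:** it is visibly pushed aside by the ear. My coarse pixel estimate was 0.27 rad, against the expected 0.38.
- **Bystanders:** both large jars, the rack and the brush look to be in place in the last picture. The before/after comparison showed almost no change at the jars. It did show changes at the rack (15%) and brush (38%), which I put down to the arm's shadow and did not measure separately.
- **Robot:** the gripper is clear of everything.

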